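Take the widest abrasive roll off its post and hold it over the dust tray

ROBOT

A 6-joint arm with a two-finger parallel gripper is mounted at the origin on the work surface. World frame = base frame: x ahead of the robot, y to its left, z up, the work surface at z = 0. Lengths are in mm, angles in rad, forces in N, time in s.
With the tool pointing down it reaches from about 350 to 875 mm from the base axis. Payload 4.2 kg.
Tool frame: the origin (TCP) lies midway between the tips of the shut fingers; the grasp point (between the pads) lies 19 mm behind it; y points along the fingers, z is the direction in which the jaws open and shut, and the axes are right-handed (so a half turn about y gives the same grasp; the last joint's range is limited). The gripper opens to 87 mm and grips with 3 to 60 N. Pads are 19 mm wide; open, the fingers measure 117 mm over their backs; the gripper's body (75 mm by 190 mm) begins 51 mm behind the grasp point.
Start: joints at [-1.032, 0.385, 0.008, 0, -1.194, -0.259], TCP at [172.618, -600.668, 187.85] pointing down, gripper open.
Joint ranges: [-3.14, 3.14], [-1.21, 2.06], [-1.07, 1.41], [-3.16, 2.05], [-2.99, -0.16], [-3.1, 3.1]. Speed limits (rad/s): [2.79, 2.79, 3.14, 3.14, 3.14, 3.14].

INTERFACE

Orientations are given as a rotation vector (axis times angle).
In Python, from station import bot, read_camera gives the robot as it stands. The module is installed in compiled form; this text tells all that it offers.
- The arm moves only by the tool carry_out, never from a script. Its argument "motion" is a list of rows, each an object with "xyz": the shift along the tool's x, y, z in cm, a list of three; "roll": the turn about the tool's y in rad; "gripper": the finger opening in cm, from 0 to 8.7. In form: [{"xyz": [dx, dy, dz], "roll": roll, "gripper": gripper}, ...]. A call has 1 to 12 rows; each row shifts and turns the pose as measured when the row begins, along the tool's axes as they then stand; what a row does not reach is not made up. A row lasts 1/8 s, in which the tool goes at most 62.5 mm and 10.7 degrees, less where a joint would pass 70% of its speed; a pose out of reach is approached as far as the arm can. A call with a gripper value outside its range is refused whole. The fingers move at their own pace and stop on an object; "force" is the grip in N (left out, the last holds). Time passes only in rows, so rows that do not move let the fingers close. It gives the time, the measured TCP pose, the force and the opening at its end, in the units of the state.
- bot.read_state(): the state, without advancing time (a new reading comes with each control period).
- read_camera(name): name is "side" or "top"; returns a dict with "pixels" (420x560x3 uint8, blue, green, red), "range_z" (420x560 float32, mm along the optical axis (not along the pixel's ray), 0 where there is no reading), "fovy" (degrees; the focal length in pixels is half the picture's height over the tangent of half this angle, whatever the lens; pixels are square), "cx", "cy" (the principal point, pixels), "k1" (the pictures are not rectified: a ray, as slopes to the right and down, at radius r is drawn at 1 + k1 r^2 times it, then the intrinsics apply), "world_from_camera" (4x4, takes a point from camera to world coordinates). Camera axes: x right, y down, z forward; pixel columns grow to the right and rows downward; lengths in mm; the calibration is good to about 2 mm. A picture is of the moment at which its call begins.
- bot.job_done(): hands the job in, once; it reports no verdict.
The state is a dict: "time_s": time; "q": joint angles; "qvel": joint speeds; "effort": joint torques, N m; "ee_pos": TCP position; "tcp_rot": TCP orientation; "contact_force": force on the tool from outside, world axes, zero at the start; "moment": the same for the moment, N m; "grip_width": finger opening in mm.
Only numpy, scipy, OpenCV 4.12 (cv2) and the standard library are available. Lean on these libraries where they do the work, as an engineer would, in place of code of your own. Each camera call takes 0.05 s, during which the arm holds its last target. There are 200 camera calls.

TASK

Draw the widest abrasive roll (the one standing tallest of the three) straight up off its post and carry it, kept level, to above the middle of the shallow steel tray. Finish there still holding it steady and level in the gripper, its underside at least 15 cm above the bench top, so that the turner can pull off a strip with the grit falling into the tray: do not put it down or let go. Leave the other rolls and everything else on the bench where they are.

Things in the scene. Friction and masses are not known exactly. Their poses are not given: they have to be found in the camera images.
- roll_wide: The roll to take: rigid brown wound abrasive roll standing on end, 60 mm outside diameter, 50 mm tall, 26 mm through hole, 0.11 to 0.23 kg. Origin: centre of its underside; z along its axis, up. It starts over one of the three posts (which one varies), loose (4 mm play all round), its underside on the board 20 mm above the bench; the post sticks out 15 mm above it.
- roll_mid: Leave alone: a roll of the same brown look and 60 mm diameter, but 38 mm tall, on another post. Origin: centre of its underside, z up.
- roll_narrow: Leave alone: a roll of the same brown look and 60 mm diameter, but 25 mm tall, on the remaining post. Origin: centre of its underside, z up.
- stand: Roll stand screwed to the bench: wooden board 100 mm (x) by 340 mm (y), 20 mm thick, with three upright wooden posts in a row along its own y at -110, 0 and +110 mm, each 18 mm in diameter and 65 mm tall above the board. Origin: centre of the underside, on the bench; z up. It stands on the left or the right, turned by up to 0.3 rad.
- post0_tip (a point): Top of the post at the stand's y = -110 mm, 85 mm above the bench.
- post1_tip (a point): Top of the stand's middle post, 85 mm above the bench.
- post2_tip (a point): Top of the post at the stand's y = +110 mm, 85 mm above the bench.
- tray_middle (a point): Middle of the inner floor, 3 mm above the bench, of the shallow open steel tray fixed to the bench on the other side from the stand: 240 mm (its x) by 180 mm (its y), rim 24 mm high. A brush lies in it.
- brush: Leave alone: dust brush with a wooden handle, 190 mm long, lying in the tray along its own x axis. Origin: middle of its underside.
- tin: Leave alone: small metal tin, 60 mm diameter, 45 mm tall, standing about 120 mm from the stand's row of posts, on the robot's side. Origin: centre of its underside.
- glue: Leave alone: white glue bottle, 54 mm diameter, 150 mm tall, standing beyond the stand and tray. Origin: centre of its underside.
- spindle: Leave alone: turned wooden spindle with square ends, 230 mm long (its x), 40 mm thick, lying beyond the stand and tray. Origin: middle of its underside.
Mind the look-alikes: they are no part of the job. Leave any turquoise or yellow look-alike of the roll_wide alone.

How it is judged:
By the outcome, as a careful person would: the job done as asked, in the order asked, and still so for the second after the job is handed in, while the arm keeps its last pose, push and grip.
It also fails if it takes over 38 s, if anything falls off the work surface, if the arm or the gripper's body presses on something with over 40 N, if the wrist force passes 120 N, or if a joint passes its speed limit or range.

## Working session

There is one attempt and no reset: what is moved stays moved. The work goes in short steps, Python scripts to look and compute and a tool call to move; the robot and the scene stay as the last step left them, time stands still between calls to the robot, and variables do not carry over. Pictures are saved under pics/ and viewed, about 8 in all and at most 12, crops included, and the job is handed in when it is done.

Besides the shell and the picture viewer there is one more tool, called in YAML: its name, and indented under it one key for each argument. carry_out: Moves the arm, as the interface text tells. Its arguments: {"type":"object","properties":{"motion":{"type":"array"},"force":{"type":"number"}},"required":["motion"]}

```bash
mkdir -p pics; cat > h.py <<'E'
import numpy as np, cv2
from station import bot, read_camera
def snap(n):
    c=read_camera(n); h=c["pixels"].shape[0]; c["f"]=h/2/np.tan(np.radians(c["fovy"])/2)
    c["T"]=np.array(c["world_from_camera"]); c["K"]=np.array([[c["f"],0,c["cx"]],[0,c["f"],c["cy"]],[0,0,1]]); return c
def rays(c,uv):
    p=np.asarray(uv,float).reshape(-1,1,2)
    return cv2.undistortPoints(p,c["K"],np.array([c["k1"],0,0,0,0.]))[:,0]
def on_plane(c,uv,z):
    n=rays(c,uv); d=np.c_[n,np.ones(len(n))]@c["T"][:3,:3].T; o=c["T"][:3,3]
    return o+d*((z-o[2])/d[:,2])[:,None]
def cloud(c):
    h,w=c["range_z"].shape; u,v=np.meshgrid(np.arange(w),np.arange(h))
    n=rays(c,np.c_[u.ravel(),v.ravel()]); z=c["range_z"].ravel()[:,None]
    return (np.c_[n*z,z]@c["T"][:3,:3].T+c["T"][:3,3]).reshape(h,w,3)
E
python3 - <<'E'
from h import *
print(bot.read_state())
for n in("top","side"):
    c=snap(n); cv2.imwrite(f"pics/{n}1.png",c["pixels"]); print(n,c["fovy"],c["cx"],c["cy"],c["k1"],c["T"].round(3).tolist(),(c["range_z"]>0).mean())
E
```

```text
{'time_s': 0.0, 'q': array([-1.03236040e+00,  3.85548164e-01,  6.64910567e-03, -5.36974325e-04,
       -1.19400978e+00, -2.58596470e-01]), 'qvel': array([-0.00010888,  0.00022793, -0.00088083,  0.00025818,  0.00075131,
        0.00093845]), 'effort': array([ 1.69082496e-04, -3.90664351e+01,  1.87397540e+01,  4.22003388e+00,
        1.08363008e-02, -1.93243181e-04]), 'ee_pos': array([ 172.46338989, -600.02959215,  186.76823378]), 'tcp_rot': array([-1.55748443, -0.21915278,  0.21971926]), 'contact_force': array([ 0.14778438, -0.12493455,  0.28836387]), 'moment': array([0.05781887, 0.03296699, 0.0112865 ]), 'grip_width': 87.17567869672544}
top 45.59810329170803 275.51682356003226 205.06943513145453 -0.1339361366347955 [[0.026, -0.998, 0.063, 494.124], [-1.0, -0.026, 0.01, -45.086], [-0.009, -0.064, -0.998, 1264.033], [0.0, 0.0, 0.0, 1.0]] 0.9961309523809524
side 47.05122639179578 276.41582836077254 211.8717016391556 -0.0989659806858824 [[-0.964, -0.142, 0.223, 303.5], [-0.264, 0.528, -0.807, 889.99], [-0.003, -0.837, -0.547, 715.683], [0.0, 0.0, 0.0, 1.0]] 0.9960756802721088
```

View pics/top1.png

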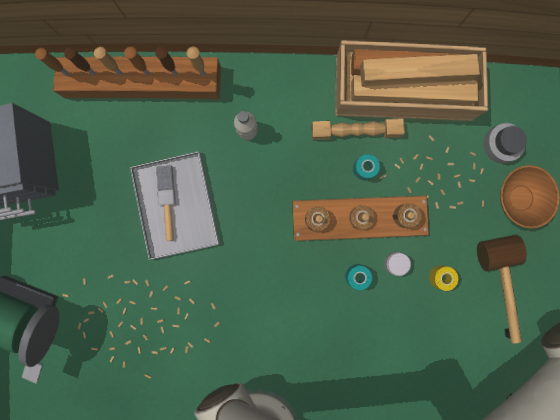

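View pics/side1.png

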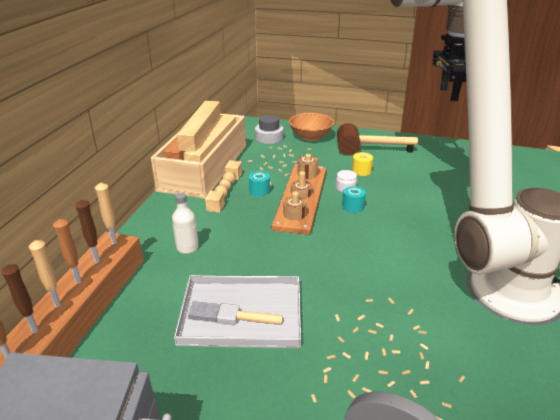

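The top view shows the rolls on their stand at about (318,218), (363,217) and (410,214), with the tray centred near (175,206). Turquoise look-alikes are at (368,166) and (360,277), the tin at (399,264) and a yellow one at (446,279). The side view shows the rolls at (294,207), (302,188) and (308,167).

```bash
python3 - <<'E'
from h import *
t=snap("top"); s=snap("side"); P=cloud(t); Q=cloud(s)
def near(P,x,y,r): return P[(np.hypot(P[...,0]-x,P[...,1]-y)<r)]
for i,(u,v) in enumerate([(318,218),(363,217),(410,214)]):
    W=P[v-22:v+22,u-22:u+22].reshape(-1,3); post=W[W[:,2]>80]
    m=W[W[:,2]>38]; pc=post[:,:2].mean(0) if len(post) else m[:,:2].mean(0)
    for _ in range(2):
        d=np.hypot(*(m[:,:2]-pc).T); ring=m[(d>14)&(d<28)]
    print(i,"top cam: posttip",pc.round(1),len(post),post[:,2].max() if len(post) else 0,"ring z med",np.median(ring[:,2]).round(1),"pct",np.percentile(ring[:,2],[10,50,90]).round(1),len(ring))
    # side view ring
    S=Q.reshape(-1,3); d=np.hypot(*(S[:,:2]-pc).T); r=S[(d>13)&(d<27)&(S[:,2]>35)]
    print("   side: ring z",np.percentile(r[:,2],[10,50,90]).round(1), "post z max",np.percentile(S[(d<11)][:,2],[50,95]).round(1))
# tray: grey bright mask
for n,c,roi in(("top",t,(110,130,140,150)),("side",s,(170,265,140,95))):
    x,y,w,h=roi; I=c["pixels"][y:y+h,x:x+w]; hsv=cv2.cvtColor(I,cv2.COLOR_BGR2HSV)
    m=((hsv[...,1]<60)&(hsv[...,2]>90)).astype(np.uint8)
    k=max(cv2.findContours(cv2.morphologyEx(m,cv2.MORPH_CLOSE,np.ones((7,7))),cv2.RETR_EXTERNAL,cv2.CHAIN_APPROX_NONE)[0],key=cv2.contourArea)
    for z in(24,):
        w3=on_plane(c,k[:,0]+np.array([x,y]),z); r=cv2.minAreaRect(w3[:,:2].astype(np.float32)); print(n,"tray",z,r)
T=P[180:230,150:205].reshape(-1,3); print("tray floor z",np.percentile(T[:,2],[5,50,95]))
# upscaled side crop
cv2.imwrite("pics/crop.png",np.hstack([cv2.resize(s["pixels"][140:240,250:350],(400,400),interpolation=2),cv2.resize(t["pixels"][170:270,310-10:400],(400,400),interpolation=2)]))
E
```

```text
0 top cam: posttip [ 534.9 -127.9] 46 1264.0329565212821 ring z med 59.0 pct [55.2 59.  62.2] 253
   side: ring z [39.2 54.7 61.7] post z max [70.5 87. ]
1 top cam: posttip [ 534.7 -201.1] 54 1264.0329565212821 ring z med 46.0 pct [43.1 46.  48.8] 48Traceback (most recent call last):
  File "<stdin>", line 12, in <module>
    return _quantile_unchecked(
        a, q, axis, out, overwrite_input, method, keepdims, weights)
    return _ureduce(a,
                    func=_quantile_ureduce_func,
    ...<5 lines>...
                    overwrite_input=overwrite_input,
                    method=method)
    r = func(a, **kwargs)
    result = _quantile(arr,
                       quantiles=q,
    ...<2 lines>...
                       out=out,
                       weights=wgt)
    slices_having_nans = np.isnan(arr[-1, ...])
                                  ~~~^^^^^^^^^
IndexError: index -1 is out of bounds for axis 0 with size 0
```

```bash
sed -i 's/    return (np.c_\[n\*z,z\]/    z=np.where(z>0,z,np.nan)\n    return (np.c_[n*z,z]/' h.py; python3 - <<'E'
from h import *
t=snap("top"); s=snap("side"); P=cloud(t); S=cloud(s).reshape(-1,3); S=S[np.isfinite(S[:,2])]
for i,(u,v) in enumerate([(318,218),(363,217),(410,214)]):
    W=P[v-22:v+22,u-22:u+22].reshape(-1,3); W=W[np.isfinite(W[:,2])]
    post=W[(W[:,2]>79)]; pc=np.median(post[:,:2],0)
    q=S[(np.hypot(*(S[:,:2]-pc).T)<20)&(S[:,2]>79)]
    print(i,"tip top",pc.round(1),len(post),np.median(post[:,2]).round(1),"tip side",q.mean(0).round(1),len(q))
    for n,A in(("top",W),("side",S)):
        d=np.hypot(*(A[:,:2]-pc).T); r=A[(d>16)&(d<36)&(A[:,2]>32)]
        zt=np.percentile(r[:,2],85); f=r[abs(r[:,2]-zt)<5]
        c,rad=cv2.minEnclosingCircle(f[:,:2].astype(np.float32))
        print("   ",n,"z pct",np.percentile(r[:,2],[10,50,85,95]).round(1),len(r),"circle",np.round(c,1),round(rad,1))
for n,c,roi in(("top",t,(110,130,140,150)),("side",s,(170,265,140,95))):
    x,y,w,h=roi; I=c["pixels"][y:y+h,x:x+w]; hsv=cv2.cvtColor(I,cv2.COLOR_BGR2HSV)
    m=((hsv[...,1]<60)&(hsv[...,2]>90)).astype(np.uint8)
    k=max(cv2.findContours(cv2.morphologyEx(m,cv2.MORPH_CLOSE,np.ones((7,7))),cv2.RETR_EXTERNAL,cv2.CHAIN_APPROX_NONE)[0],key=cv2.contourArea)
    r=cv2.minAreaRect(on_plane(c,k[:,0]+np.array([x,y]),24)[:,:2].astype(np.float32)); print(n,"tray",np.round(r[0],1),np.round(r[1],1),r[2])
T=P[180:230,150:205].reshape(-1,3); print("tray floor z",np.nanpercentile(T[:,2],[5,50,95]))
cv2.imwrite("pics/crop.png",np.hstack([cv2.resize(s["pixels"][140:240,250:350],(400,400),interpolation=2),cv2.resize(t["pixels"][165:265,340:440],(400,400),interpolation=2)]))
E
```

```text
0 tip top [ 538.6 -136.1] 44 85.4 tip side [ 537.9 -135.3   85. ] 36
    top z pct [55.4 58.7 61.1 62.4] 351 circle [ 539.3 -134.8] 30.1
    side z pct [36.3 54.9 60.8 61.8] 351 circle [ 536.9 -136.7] 32.4
1 tip top [ 546.1 -245.3] 43 85.0 tip side [ 544.3 -245.    84.6] 31
    top z pct [42.4 45.9 48.2 49.8] 319 circle [ 547.1 -245.6] 29.8
    side z pct [36.7 46.  48.4 49. ] 195 circle [ 544.9 -246.9] 31.9
2 tip top [ 553.6 -355.3] 42 85.0 tip side [ 551.6 -355.3   85.5] 21
    top z pct [51.  70.3 72.9 74.3] 384 circle [ 555.3 -354.3] 29.3
    side z pct [40.8 61.8 72.5 73.9] 301 circle [ 551.7 -356.2] 33.0
top tray [566.3 223.8] [241.9 182.5] 14.259904861450195
side tray [562.  229.9] [242.5 204.1] 14.382760047912598
tray floor z [ 0.64800005  5.23883224 24.73092452]
```

View pics/crop.png

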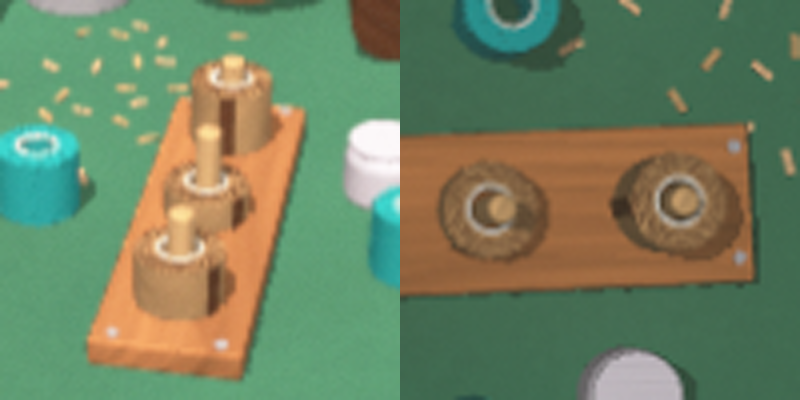

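The wide roll is on post 2: its top measures 70.3 mm and its post tip is at (552.6, -355.3, 85). The others measure about 58 mm and 46 mm, and the posts are 110 mm apart, as stated. The roll's dark flap faces +y, so I'll open the jaws along x. Next I need the tool axes.

```bash
cat >> h.py <<'E'
from scipy.spatial.transform import Rotation as Ro
def go(target):
    s=bot.read_state(); R=Ro.from_rotvec(s["tcp_rot"]).as_matrix(); p=s["ee_pos"]
    print("t",round(s["time_s"],2),"p",p.round(1),"width",round(s["grip_width"],1),"F",s["contact_force"].round(1),"q",s["q"].round(2)); print("R",R.round(3).tolist())
    print("shift cm (tool)",(R.T@(np.array(target)-p)/10).round(2), "roll to bring z on +-world x dir:", [round(float(np.arctan2(*(R.T@np.array([sg,0.,0]))[[0,2]])),3) for sg in(1,-1)])
E
python3 -c "
from h import *
go([553.5,-355.3,150])"
```

```text
t 0.3 p [ 172.6 -600.5  187.5] width 86.5 F [ 0.   0.5 -0.6] q [-1.03  0.39  0.01 -0.   -1.19 -0.26]
R [[0.961, -0.0, -0.276], [0.276, 0.001, 0.961], [-0.0, -1.0, 0.001]]
shift cm (tool) [43.38  3.76 13.04] roll to bring z on +-world x dir: [1.851, -1.291]
```

carry_out:
  motion:
    - {"xyz":[5.4,0.2,1.6],"roll":0,"gripper":8.7}
    - {"xyz":[5.4,0.2,1.6],"roll":0,"gripper":8.7}
    - {"xyz":[5.4,0.2,1.6],"roll":0,"gripper":8.7}
    - {"xyz":[5.4,0.2,1.6],"roll":0,"gripper":8.7}
    - {"xyz":[5.4,0.2,1.6],"roll":0,"gripper":8.7}
    - {"xyz":[5.4,0.2,1.6],"roll":0,"gripper":8.7}
    - {"xyz":[5.4,0.2,1.6],"roll":0,"gripper":8.7}
    - {"xyz":[5.4,0.2,1.6],"roll":0,"gripper":8.7}

```text
time_s: 1.3
ee_pos: [561.3, -354.6, 171.1]
tcp_rot: [-1.561, -0.214, 0.213]
contact_force: [0.8, -0.7, 0.8]
grip_width: 86.9
```

carry_out:
  motion:
    - {"xyz":[0,0,0],"roll":-0.18,"gripper":8.7}
    - {"xyz":[0,0,0],"roll":-0.18,"gripper":8.7}
    - {"xyz":[0,0,0],"roll":-0.18,"gripper":8.7}
    - {"xyz":[0,0,0],"roll":-0.18,"gripper":8.7}
    - {"xyz":[0,0,0],"roll":-0.18,"gripper":8.7}
    - {"xyz":[0,0,0],"roll":-0.18,"gripper":8.7}
    - {"xyz":[0,0,0],"roll":-0.18,"gripper":8.7}
    - {"xyz":[0,0,0],"roll":0,"gripper":8.7}

```text
time_s: 2.3
ee_pos: [565.2, -349.9, 167.9]
tcp_rot: [-1.203, -1.212, 1.214]
contact_force: [0.1, -0.2, 0.6]
grip_width: 87.4
```

```bash
python3 -c "
from h import *
go([553.5,-355.3,120])"
```

```text
t 2.3 p [ 565.2 -349.9  167.9] width 87.4 F [ 0.1 -0.2  0.6] q [-0.31  0.47  0.09 -0.   -1.2   0.32]
R [[-0.006, -0.003, -1.0], [1.0, 0.001, -0.006], [0.001, -1.0, 0.003]]
shift cm (tool) [-0.54  4.79  1.16] roll to bring z on +-world x dir: [-3.136, 0.006]
```

carry_out:
  motion:
    - {"xyz":[-0.5,2.4,1.2],"roll":0,"gripper":8.7}
    - {"xyz":[0,2.4,0],"roll":0,"gripper":8.7}
    - {"xyz":[0,0,0],"roll":0,"gripper":8.7}

```text
time_s: 2.68
ee_pos: [553.1, -355.2, 119.3]
tcp_rot: [-1.209, -1.206, 1.207]
contact_force: [0.7, 0.6, 0.3]
grip_width: 87.3
```

```bash
python3 - <<'E'
from h import *
go([553.5,-355.3,31])
s=snap("side");t=snap("top")
cv2.imwrite("pics/a.png",np.hstack([cv2.resize(s["pixels"][100:240,250:390],(400,400),interpolation=2),cv2.resize(t["pixels"][145:285,340:480],(400,400),interpolation=2)]))
E
```

```text
t 2.67 p [ 553.1 -355.2  119.3] width 87.3 F [0.7 0.6 0.3] q [-0.33  0.49  0.   -0.   -1.08  0.32]
R [[0.003, -0.002, -1.0], [1.0, 0.001, 0.003], [0.001, -1.0, 0.002]]
shift cm (tool) [-0.02  8.83 -0.06] roll to bring z on +-world x dir: [3.138, -0.003]
```

View pics/a.png

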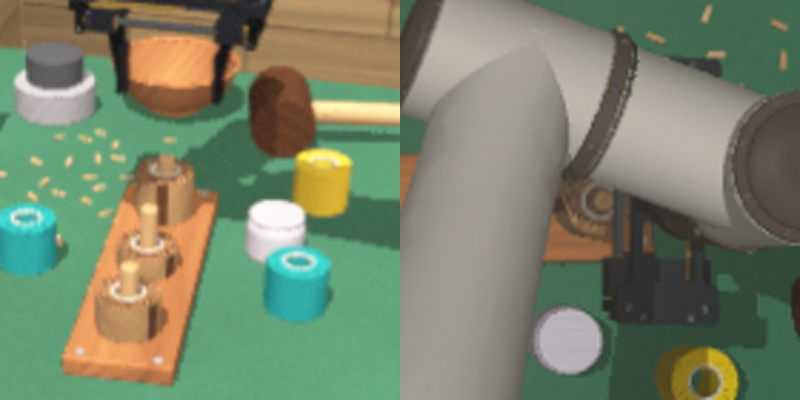

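The side view shows the open fingers centred above the wide roll. In the top view the gripper sits to the right of the roll at crop (598,205), and I'll check with depth whether that is parallax.

```bash
python3 - <<'E'
from h import *
for n in("side","top"):
    A=cloud(snap(n)).reshape(-1,3); A=A[np.isfinite(A[:,2])]
    B=A[(A[:,2]>110)&(A[:,2]<165)&(np.hypot(A[:,0]-553,A[:,1]+355)<100)]
    print(n,len(B),"low z",B[:,2].min().round(1) if len(B) else 0)
    for lo,hi in((490,553),(553,620)):
        C=B[(B[:,0]>lo)&(B[:,0]<hi)]
        if len(C): print(lo,C.min(0).round(1),np.median(C,0).round(1),C.max(0).round(1),len(C))
E
```

```text
side 21 low z 157.8
490 [ 499.8 -359.3  159.3] [ 502.1 -345.1  161.6] [ 506.5 -340.6  163.6] 9
553 [ 595.4 -359.9  157.8] [ 597.3 -346.4  161.1] [ 603.7 -341.7  164.6] 12
top 0 low z 0
```

```bash
python3 - <<'E'
from h import *
s=snap("side"); o=s["T"][:3,3]; P=cloud(s)
I=s["pixels"][105:145,280:345].max(2); np.set_printoptions(linewidth=250)
print(I[::1, ::3])
for u,v in((293,131),(326,134),(293,126),(326,128)):
    n=rays(s,[[u,v]])[0]; d=s["T"][:3,:3]@np.r_[n,1]; print(u,v,"on y=-350:",(o+d*((-350-o[1])/d[1])).round(1),"depth pt",P[v,u].round(1))
E
```

```text
[[ 60  41  44  83  88 108 121 129 129 130 146 160 164 166 171 136  44  46  42  26  35 143]
 [ 52  44  44  84  89  96  96  96 105 111 127 131 127 136 152  84  45  43  41  26  26 149]
 [ 54  44  44  90  71  91  89  89  91  93  93  98 106 117 125  57  47  43  45  27  24 149]
 [ 55  43  42  78  38 127 117 109  94  90  89  91  96  96  95  45  44  43  61  34  27 142]
 [ 81  72  60  40  35 138 157 156 136 122 109  97  91  85  90  46  41  41  66  26  38 142]
 [131 123 103  32  37 141 164 166 159 157 157 149 132 108 101  44  44  42  85  28  61 160]
 [140 137 124  25  38 141 164 164 166 166 165 164 161 155 157  50  40  40  94  28 100 167]
 [140 140 131  25  43 145 166 174 194 198 198 195 184 169 161  52  42  43  83  24 125 171]
 [138 140 137  19  37 145 181 205 240 241 245 242 231 202 178  74  40  45  68  32 136 169]
 [136 135 136  27  34 162 214 237 234 224 234 240 234 241 223 144  32  70  97  58 155 162]
 [134 133 133  27  34 191 220 236 232 236 237 242 241 236 232 215  24 131 138  61 155 161]
 [133 131 134  32  38 193 223 236 232 239 240 244 245 233 230 150  20 145 157  86 158 160]
 [131 13
[... 2136 characters left out ...]
97  99 101 100 111 152 157  82  79  83]
 [152 160 162 160 159 161 159 138 107 106  99  99  99 104 107 115 140 153 138  71  80  82]
 [158 161 160 161 162 160 161 157 134 132 124 104 106 133 132 143 155 129 108  76  78  79]
 [162 164 162 160 160 161 158 160 157 158 148 132 131 159 155 160 154 106 102  76  78  80]
 [163 167 163 161 161 161 158 161 159 159 160 160 157 156 160 160 133 102 103  82  79  78]]
293 131 on y=-350: [ 596.2 -350.   158.8] depth pt [ 595.8 -348.3  159.5]
326 134 on y=-350: [ 501.  -350.   160.6] depth pt [ 500.1 -344.4  163.1]
293 126 on y=-350: [ 596.4 -350.   174.1] depth pt [ 595.9 -347.7  175. ]
326 128 on y=-350: [ 501.9 -350.   178.7] depth pt [ 500.8 -343.4  181.6]
```

The visible fingertips sit at z≈159 while the reported TCP is 119, so tip height may change with opening. I'll set the gripper to 6 cm in the air and measure again.

carry_out:
  motion:
    - {"xyz":[0,0,0],"roll":0,"gripper":6.0}
    - {"xyz":[0,0,0],"roll":0,"gripper":6.0}
    - {"xyz":[0,0,0],"roll":0,"gripper":6.0}
    - {"xyz":[0,0,0],"roll":0,"gripper":6.0}

```text
time_s: 3.42
ee_pos: [556.2, -356.2, 124.4]
tcp_rot: [-1.217, -1.212, 1.207]
contact_force: [0.1, -0.9, -0.4]
grip_width: 61.9
```

```bash
python3 - <<'E'
from h import *
go([553.5,-355.3,31])
s=snap("side");t=snap("top"); A=cloud(s)
m=(s["pixels"].max(2)<60)&(abs(A[...,0]-553)<70)&(abs(A[...,1]+350)<25)&(A[...,2]>80)&(A[...,2]<260)
for lo in range(140,250,10):
    B=A[m&(A[...,2]>=lo)&(A[...,2]<lo+10)]
    print(lo,len(B), np.sort(B[:,0]).round(0)[[0,-1]] if len(B) else "", np.median(B[:,1]).round(1) if len(B) else "")
u,v=433,245; print("top body",cloud(t)[v-3:v+4:3,u-12:u+13:6].round(0).tolist())
cv2.imwrite("pics/b.png",cv2.resize(s["pixels"][70:170,250:370],(720,600),interpolation=2))
E
```

```text
t 3.42 p [ 556.2 -356.2  124.4] width 61.9 F [ 0.1 -0.9 -0.4] q [-0.32  0.49  0.01  0.   -1.08  0.32]
R [[0.001, 0.007, -1.0], [1.0, -0.003, 0.001], [-0.003, -1.0, -0.007]]
shift cm (tool) [0.12 9.34 0.34] roll to bring z on +-world x dir: [3.14, -0.001]
140 0  
150 0  
160 15 [515. 593.] -347.0
170 21 [514. 592.] -346.2
180 18 [515. 592.] -346.9
190 21 [513. 594.] -346.6
200 32 [511. 597.] -346.6
210 26 [508. 600.] -346.0
220 16 [509. 599.] -346.5
230 2 [589. 590.] -335.2
240 6 [489. 590.] -350.9
top body [[[491.0, -328.0, 271.0], [490.0, -420.0, 1.0], [490.0, -435.0, 4.0], [491.0, -452.0, 0.0], [492.0, -376.0, 274.0]], [[485.0, -327.0, 273.0], [485.0, -340.0, 272.0], [485.0, -352.0, 272.0], [485.0, -363.0, 275.0], [486.0, -376.0, 274.0]], [[479.0, -327.0, 275.0], [479.0, -340.0, 272.0], [479.0, -353.0, 270.0], [479.0, -365.0, 272.0], [480.0, -377.0, 273.0]]]
```

View pics/b.png

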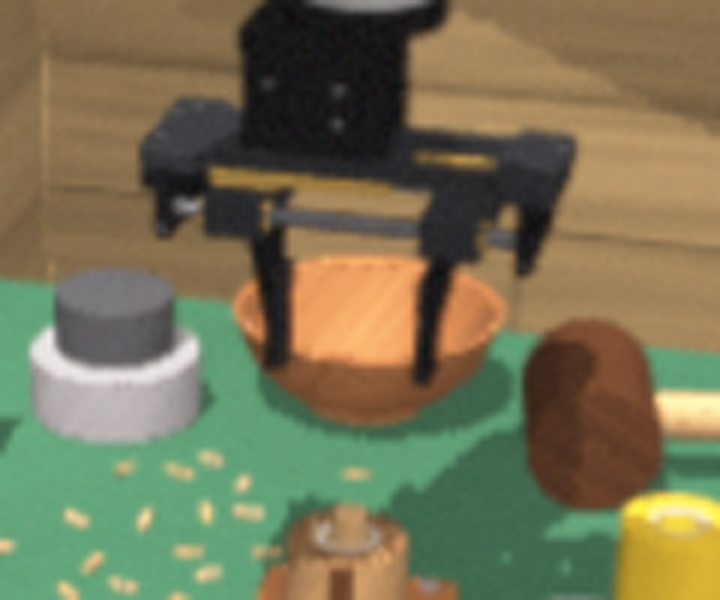

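The picture shows fingers hanging to row 375 (z≈162) well above the roll top at row 535. It is a parallel gripper with no arcing, so the reported TCP z is about 38 mm too low, while x and y agree with vision. I'll set height by vision, opening and descending in stages.

carry_out:
  motion:
    - {"xyz":[0,0,0],"roll":0,"gripper":8.7}
    - {"xyz":[0,0,0.1],"roll":0,"gripper":8.7}
    - {"xyz":[0,1.5,0],"roll":0,"gripper":8.7}
    - {"xyz":[0,1.5,0],"roll":0,"gripper":8.7}
    - {"xyz":[0,1.5,0],"roll":0,"gripper":8.7}
    - {"xyz":[0,1.5,0],"roll":0,"gripper":8.7}
    - {"xyz":[0,0,0],"roll":0,"gripper":8.7}

```text
time_s: 4.4
ee_pos: [554.0, -355.7, 57.8]
tcp_rot: [-1.213, -1.21, 1.207]
contact_force: [1.1, -0.2, 0.2]
grip_width: 86.8
```

```bash
cat >> h.py <<'E'
def tips():
    s=snap("side"); A=cloud(s); p=bot.read_state()["ee_pos"]
    m=(s["pixels"].max(2)<60)&(abs(A[...,0]-p[0])<62)&(abs(A[...,1]-p[1]-9)<12)&(A[...,2]>30)&(A[...,2]<p[2]+85)
    for nm,k in(("lo x",A[...,0]<p[0]),("hi x",A[...,0]>p[0])):
        B=A[m&k]
        if len(B): b=B[B[:,2]<B[:,2].min()+25]; print(nm,len(B),"tip z",np.sort(B[:,2])[:6].round(0),"x med",np.median(b[:,0]).round(1),"y",np.median(b[:,1]).round(1))
    return s
E
python3 - <<'E'
from h import *
go([553.5,-355.3,-7]); tips()
E
```

```text
t 4.4 p [ 554.  -355.7   57.8] width 86.8 F [ 1.1 -0.2  0.2] q [-0.33  0.55 -0.07  0.   -0.95  0.32]
R [[0.002, 0.003, -1.0], [1.0, -0.001, 0.002], [-0.001, -1.0, -0.003]]
shift cm (tool) [0.04 6.48 0.07] roll to bring z on +-world x dir: [3.14, -0.002]
lo x 53 tip z [ 96.  99. 100. 101. 101. 102.] x med 502.3 y -345.9
hi x 58 tip z [ 99. 100. 101. 101. 103. 103.] x med 598.0 y -347.5
```

carry_out:
  motion:
    - {"xyz":[0,1.3,0],"roll":0,"gripper":8.7}
    - {"xyz":[0,1.3,0],"roll":0,"gripper":8.7}
    - {"xyz":[0,1.3,0],"roll":0,"gripper":8.7}
    - {"xyz":[0,1.3,0],"roll":0,"gripper":8.7}
    - {"xyz":[0,0.7,0],"roll":0,"gripper":8.7}
    - {"xyz":[0,0,0],"roll":0,"gripper":8.7}

```text
time_s: 5.2
ee_pos: [555.6, -356.5, -3.8]
tcp_rot: [-1.216, -1.211, 1.207]
contact_force: [-0.6, -0.5, 0.7]
grip_width: 87.0
```

```bash
python3 - <<'E'
from h import *
go([553.5,-355.3,-7]); s=tips()
cv2.imwrite("pics/c.png",cv2.resize(s["pixels"][110:210,250:370],(720,600),interpolation=2))
E
```

```text
t 5.2 p [ 555.6 -356.5   -3.8] width 87.0 F [-0.6 -0.5  0.7] q [-0.33  0.62 -0.12  0.   -0.82  0.32]
R [[0.001, 0.006, -1.0], [1.0, -0.003, 0.001], [-0.003, -1.0, -0.006]]
shift cm (tool) [0.12 0.32 0.21] roll to bring z on +-world x dir: [3.14, -0.001]
lo x 50 tip z [38. 39. 41. 42. 42. 43.] x med 503.8 y -347.3
hi x 53 tip z [34. 35. 37. 38. 40. 42.] x med 600.7 y -348.3
```

View pics/c.png

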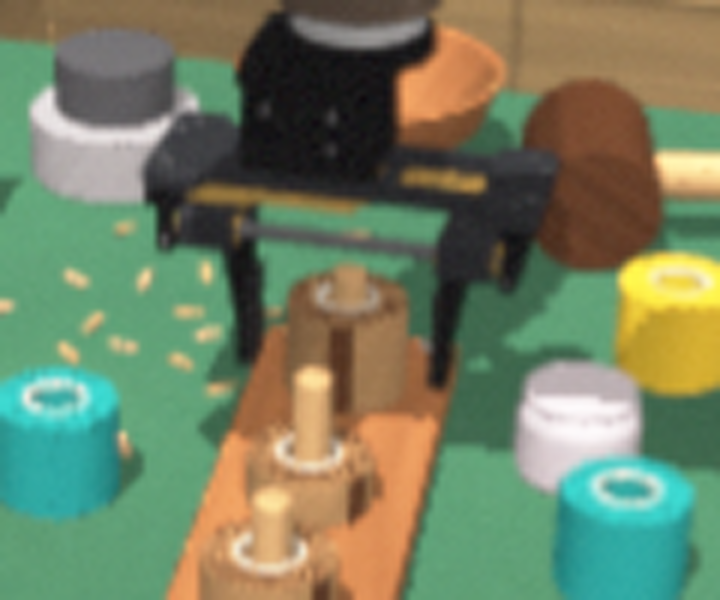

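The fingers straddle the wide roll in the picture, with tips at (245,355) and (438,385), about 36 mm up and clear of everything. Now I'll close.

carry_out:
  motion:
    - {"xyz":[0,0.2,0],"roll":0,"gripper":6.8}
    - {"xyz":[0,0,0],"roll":0,"gripper":6.0}
    - {"xyz":[0,0,0],"roll":0,"gripper":5.0}
    - {"xyz":[0,0,0],"roll":0,"gripper":5.0}
    - {"xyz":[0,0,0],"roll":0,"gripper":5.0}
    - {"xyz":[0,0,0],"roll":0,"gripper":5.0}
  force: 28

```text
time_s: 6.0
ee_pos: [556.6, -356.9, -4.1]
tcp_rot: [-1.219, -1.213, 1.207]
contact_force: [0.6, -0.1, -1.1]
grip_width: 60.4
```

carry_out:
  motion:
    - {"xyz":[0,-0.7,0],"roll":0,"gripper":5.0}
    - {"xyz":[0,-0.8,0],"roll":0,"gripper":5.0}
    - {"xyz":[0,-0.8,0],"roll":0,"gripper":5.0}

```text
time_s: 6.38
ee_pos: [555.4, -356.3, 18.9]
tcp_rot: [-1.216, -1.211, 1.207]
contact_force: [-0.2, 0.9, -2.7]
grip_width: 60.1
```

```bash
python3 - <<'E'
from h import *
go([553.5,-355.3,170]); s=tips()
cv2.imwrite("pics/d.png",cv2.resize(s["pixels"][110:210,250:370],(720,600),interpolation=2))
E
```

```text
t 6.38 p [ 555.4 -356.3   18.9] width 60.1 F [-0.2  0.9 -2.7] q [-0.33  0.59 -0.11  0.   -0.87  0.32]
R [[0.002, 0.006, -1.0], [1.0, -0.002, 0.002], [-0.002, -1.0, -0.006]]
shift cm (tool) [  0.06 -15.11   0.1 ] roll to bring z on +-world x dir: [3.14, -0.002]
lo x 54 tip z [58. 60. 60. 61. 64. 65.] x med 516.3 y -347.2
hi x 50 tip z [58. 58. 58. 60. 61. 61.] x med 588.3 y -348.4
```

View pics/d.png

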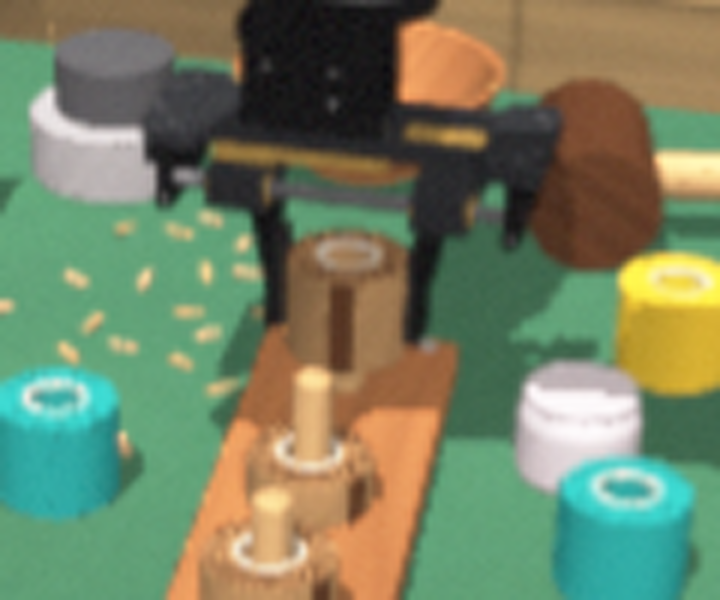

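The roll has come up level with its post now hidden inside the hole, and the width of 60 mm confirms the grip. I'll keep lifting.

carry_out:
  motion:
    - {"xyz":[0,-1.2,0],"roll":0,"gripper":5.0}
    - {"xyz":[0,-1.5,0],"roll":0,"gripper":5.0}
    - {"xyz":[0,-1.5,0],"roll":0,"gripper":5.0}
    - {"xyz":[0,-1.5,0],"roll":0,"gripper":5.0}
    - {"xyz":[0,-1.8,0],"roll":0,"gripper":5.0}
    - {"xyz":[0,-1.8,0],"roll":0,"gripper":5.0}
    - {"xyz":[0,-1.8,0],"roll":0,"gripper":5.0}
    - {"xyz":[0,-1.8,0],"roll":0,"gripper":5.0}
    - {"xyz":[0,-1.6,0],"roll":0,"gripper":5.0}
    - {"xyz":[0,-0.6,0],"roll":0,"gripper":5.0}

```text
time_s: 7.68
ee_pos: [554.9, -356.1, 184.3]
tcp_rot: [-1.223, -1.215, 1.206]
contact_force: [0.7, -0.9, -2.5]
grip_width: 60.0
```

```bash
python3 - <<'E'
from h import *
go([565,224,170]); s=tips()
E
```

```text
t 7.67 p [ 554.9 -356.1  184.3] width 60.0 F [ 0.7 -0.9 -2.5] q [-0.33  0.44  0.08  0.   -1.2   0.32]
R [[0.001, 0.013, -1.0], [1.0, -0.005, 0.001], [-0.005, -1.0, -0.013]]
shift cm (tool) [58.02  1.16 -0.91] roll to bring z on +-world x dir: [3.14, -0.001]
lo x 56 tip z [223. 225. 225. 226. 227. 228.] x med 516.4 y -345.7
hi x 61 tip z [224. 226. 226. 227. 228. 228.] x med 585.9 y -346.9
```

carry_out:
  motion:
    - {"xyz":[1.5,0,0],"roll":0,"gripper":5.0}
    - {"xyz":[2.5,0,0],"roll":0,"gripper":5.0}
    - {"xyz":[3,0,-0.1],"roll":0,"gripper":5.0}
    - {"xyz":[3,0,-0.1],"roll":0,"gripper":5.0}
    - {"xyz":[3,0,-0.1],"roll":0,"gripper":5.0}
    - {"xyz":[3,0,-0.1],"roll":0,"gripper":5.0}
    - {"xyz":[3,0,-0.1],"roll":0,"gripper":5.0}
    - {"xyz":[3,0,-0.1],"roll":0,"gripper":5.0}
    - {"xyz":[3,0,-0.1],"roll":0,"gripper":5.0}
    - {"xyz":[3,0,-0.1],"roll":0,"gripper":5.0}

```text
time_s: 8.98
ee_pos: [555.8, -60.1, 174.7]
tcp_rot: [-1.206, -1.204, 1.209]
contact_force: [1.0, 0.4, -2.9]
grip_width: 60.2
```

```bash
python3 - <<'E'
from h import *
go([566,224,175])
E
```

```text
t 8.97 p [555.8 -60.1 174.7] width 60.2 F [ 1.   0.4 -2.9] q [ 0.18  0.29 -0.17 -0.   -1.12 -0.18]
R [[0.002, -0.005, -1.0], [1.0, 0.001, 0.002], [0.001, -1.0, 0.005]]
shift cm (tool) [ 2.841e+01 -2.000e-02 -9.600e-01] roll to bring z on +-world x dir: [3.139, -0.002]
```

carry_out:
  motion:
    - {"xyz":[3,0,-0.1],"roll":0,"gripper":5.0}
    - {"xyz":[3,0,-0.1],"roll":0,"gripper":5.0}
    - {"xyz":[3,0,-0.1],"roll":0,"gripper":5.0}
    - {"xyz":[3,0,-0.1],"roll":0,"gripper":5.0}
    - {"xyz":[3,0,-0.1],"roll":0,"gripper":5.0}
    - {"xyz":[3,-0.1,-0.1],"roll":0,"gripper":5.0}
    - {"xyz":[3,-0.1,-0.1],"roll":0,"gripper":5.0}
    - {"xyz":[2.5,-0.1,-0.1],"roll":0,"gripper":5.0}
    - {"xyz":[2,-0.1,-0.1],"roll":0,"gripper":5.0}
    - {"xyz":[1.5,0,0],"roll":0,"gripper":5.0}
    - {"xyz":[0.8,0,0],"roll":0,"gripper":5.0}
    - {"xyz":[0,0,0],"roll":0,"gripper":5.0}

```text
time_s: 10.48
ee_pos: [552.6, 234.0, 169.8]
tcp_rot: [-1.193, -1.194, 1.227]
contact_force: [0.2, 0.2, -2.2]
grip_width: 60.1
```

```bash
python3 - <<'E'
from h import *
go([566,224,175])
s=snap("side"); t=snap("top")
for n,c in(("side",s),("top",t)):
    A=cloud(c); I=cv2.cvtColor(c["pixels"],cv2.COLOR_BGR2HSV)
    m=(I[...,0]<22)&(I[...,1]>60)&(A[...,2]>150)&(A[...,2]<300)&(abs(A[...,0]-566)<60)&(abs(A[...,1]-224)<60); B=A[m]
    print(n,len(B),B.min(0).round(0) if len(B) else "",np.percentile(B,[3,50,97],axis=0).round(0).tolist() if len(B) else "")
cv2.imwrite("pics/e.png",np.hstack([cv2.resize(s["pixels"][120:360,120:360],(400,400)),cv2.resize(t["pixels"][90:330,60:300],(400,400))]))
E
```

```text
t 10.47 p [552.6 234.  169.8] width 60.1 F [ 0.2  0.2 -2.2] q [ 0.66  0.37 -0.06 -0.01 -1.16 -0.65]
R [[-0.005, -0.023, -1.0], [1.0, -0.004, -0.005], [-0.004, -1.0, 0.023]]
shift cm (tool) [-1.01 -0.54 -1.33] roll to bring z on +-world x dir: [-3.137, 0.005]
side 1219 [507. 203. 195.] [[523.0, 214.0, 200.0], [549.0, 254.0, 237.0], [589.0, 265.0, 296.0]]
top 230 [526. 201. 198.] [[529.0, 204.0, 204.0], [548.0, 210.0, 243.0], [589.0, 247.0, 293.0]]
```

View pics/e.png

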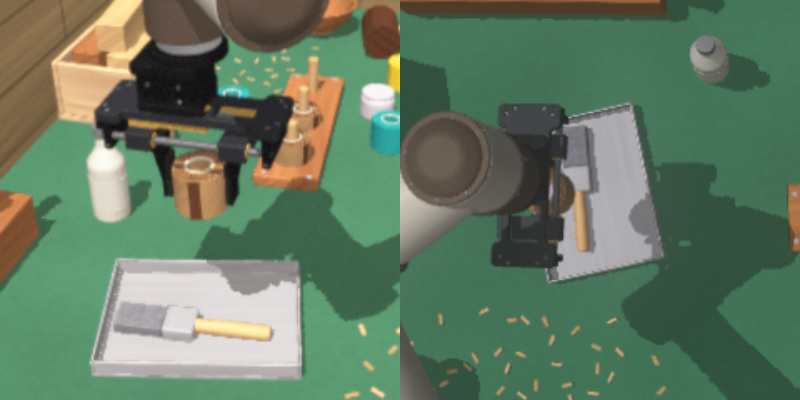

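The roll hangs level between the pads about 20 cm up and about 16 mm off the tray's middle, and the other rolls are still on their posts. I'll make a small correction.

carry_out:
  motion:
    - {"xyz":[-0.5,-0.2,-0.7],"roll":0,"gripper":5.0}
    - {"xyz":[-0.5,-0.2,-0.6],"roll":0,"gripper":5.0}
    - {"xyz":[0,0,0],"roll":0,"gripper":5.0}
    - {"xyz":[0,0,0],"roll":0,"gripper":5.0}

```text
time_s: 11.08
ee_pos: [567.3, 220.6, 174.4]
tcp_rot: [-1.195, -1.192, 1.224]
contact_force: [0.3, 0.2, -2.6]
grip_width: 60.1
```

```bash
python3 - <<'E'
from h import *
go([566,224,175])
s=snap("side"); t=snap("top"); A=cloud(s); I=cv2.cvtColor(s["pixels"],cv2.COLOR_BGR2HSV)
p=bot.read_state()["ee_pos"]
m=(I[...,0]<22)&(I[...,1]>60)&(abs(A[...,0]-p[0])<33)&(A[...,1]-p[1]>5)&(A[...,1]-p[1]<45)&(A[...,2]>150)&(A[...,2]<290); B=A[m]
print(len(B),np.percentile(B,[2,50,98],axis=0).round(0).tolist())
c=B[B[:,2]<np.percentile(B[:,2],75)]; k=np.linalg.lstsq(np.c_[2*c[:,:2],np.ones(len(c))],(c[:,:2]**2).sum(1),rcond=None)[0]
print("cyl fit centre",k[:2].round(1),"r",np.sqrt(k[2]+k[0]**2+k[1]**2).round(1))
cv2.imwrite("pics/f.png",np.hstack([cv2.resize(s["pixels"][130:280,170:320],(400,400)),cv2.resize(t["pixels"][90:330,240:480],(400,400))]))
E
```

```text
t 11.07 p [567.3 220.6 174.4] width 60.1 F [ 0.3  0.2 -2.6] q [ 0.63  0.38 -0.03 -0.01 -1.18 -0.63]
R [[-0.001, -0.022, -1.0], [1.0, -0.004, -0.001], [-0.004, -1.0, 0.022]]
shift cm (tool) [ 0.34 -0.06  0.13] roll to bring z on +-world x dir: [-3.14, 0.001]
857 [[538.0, 227.0, 203.0], [559.0, 244.0, 232.0], [592.0, 251.0, 251.0]]
cyl fit centre [566.8 220.1] r 29.4
```

View pics/f.png

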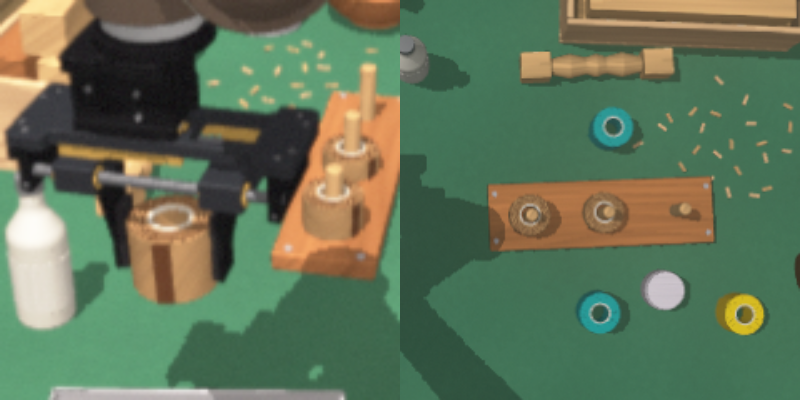

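The roll is at (567, 220), within about 4 mm of the tray's middle at (566, 224). Its underside is about 20 cm up and everything else is in place, so I'm handing in.

```bash
python3 -c "
from station import bot
print(bot.job_done()); s=bot.read_state(); print(s['time_s'],s['ee_pos'],s['grip_width'])"
```

```text
the job is handed in; nothing more can be done
None
the job is handed in; nothing more can be done
```

I drew the 50 mm roll straight up off the stand's y = -110 mm post (world y ≈ -355 mm). I carried it over the stand and handed it in still gripped above the tray's middle, after about 11 s of robot time.

**Last checks**
- **Position:** a cylinder fit in the side view puts the roll's centre at (567, 220) mm with radius 29.4 mm. The tray's middle measured (566, 224) mm in the top view.
- **Height and grip:** the underside is about 200 mm above the bench. The grip opening was 60.1 mm, and the force reading showed a steady load of about 2.6 N.
- **Other things:** the last pictures showed the other two rolls, tin, glue, spindle, brush and look-alikes undisturbed.

**Disagreements**
- **Reported height:** the reported TCP z was about 40 mm lower than where the cameras put the fingertips. I set the heights by vision, and the grasp confirmed they were right.
- **Tray position:** the side view put the tray's middle at (562, 230) mm, but its outline came out 204 mm wide instead of 180, so I used the top view.
- **Level:** the tool read about 0.02 rad (1.3°) off vertical at the end, and the roll looked level in the picture.

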